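# Unstack the colour-coded prep boxes

### The job

The colour-coded prep boxes have come back in one stack with the pepper jar on top. Take the stack apart from the top down, one thing at a time: stand the jar in the middle of the round cork coaster, and set each box, lid up, in the middle of the mat of its lid's colour and lengthwise along it. Keep everything upright, let go of it all, and do not shift the garlic bulb or the sauce bottles beside the work.

Things in the scene. Friction and masses are not known exactly. Their poses are not given: they have to be found in the camera images.
- pepper_jar: Clear round pepper jar with a dark brown screw cap (fixed to it), 44 mm across and 96 mm tall, about 110 g (75 to 145 g), straight-sided; best gripped about 70 mm up, so that its top clears the gripper; at the start it stands on top of the stack. Origin: centre of its underside; z up.
- box_red: Closed rectangular food-prep box, white body with a flat red lid and grey end clips, 72 x 52 x 42 mm (x, y, z); at the start it is third from the bottom of the stack, under the jar. Origin: centre of the underside; x along its length, z up through the lid. Rigid, about 150 g (100 to 200 g); straight vertical sides, gripped across its 52 mm width.
- box_yellow: Closed rectangular food-prep box, white body with a flat yellow lid and grey end clips, 104 x 56 x 42 mm (x, y, z); at the start it is second from the bottom of the stack. Origin: centre of the underside; x along its length, z up through the lid. Rigid, about 150 g (100 to 200 g); straight vertical sides, gripped across its 56 mm width.
- box_blue: Closed rectangular food-prep box, white body with a flat blue lid and grey end clips, 140 x 60 x 42 mm (x, y, z); at the start it is at the bottom of the stack, on the table, its length roughly from left to right (along world y). Origin: centre of the underside; x along its length, z up through the lid. Rigid, about 150 g (100 to 200 g); straight vertical sides, gripped across its 60 mm width.
- coaster: Round cork coaster, 90 mm across, 6 mm thick, fixed to the table, in the nearer row beside the stack. Origin: centre of the underside. The place for the pepper jar.
- mat_red: Flat red silicone mat with a thin white border line, 100 x 80 x 4 mm (x, y, z), fixed to the table near the far side. Origin: centre of the underside; x along its length. The place for the red-lidded box, its length along the mat's.
- mat_yellow: Flat yellow silicone mat with a thin white border line, 132 x 84 x 4 mm (x, y, z), fixed to the table near the far side. Origin: centre of the underside; x along its length. The place for the yellow-lidded box, its length along the mat's.
- mat_blue: Flat blue silicone mat with a thin white border line, 168 x 88 x 4 mm (x, y, z), fixed to the table near the far side. Origin: centre of the underside; x along its length. The place for the blue-lidded box, its length along the mat's.
- garlic: Bystander: loose garlic bulb, 58 mm across and 59 mm tall, on the table between the stack and the coaster; not to be shifted. Origin: centre of its underside.
- sauce_bottle: Bystander: the nearer and larger of two dark sauce bottles, loose, with a yellow-brown cap, 58 mm across and 207 mm tall, standing near the right edge of the table (the other, 188 mm tall, is fixed farther back beside it); not to be shifted. Origin: centre of its underside.
Things that resemble listed ones, but are neither listed nor needed, are in the scene too. What is meant by the pepper_jar is not green, and is the smaller of those in its own colour.

How it is judged:
On the way, in this order (a step that is already met when the one before it is completed fails the run):
1. the pepper jar stands on the cork coaster, let go (horizontal distance between pepper_jar and coaster below 0.015 m and z of pepper_jar in the frame of coaster between 0.002 and 0.01 m and angle between pepper_jar's own z axis and vertical below 0.1 rad and contact force between pepper_jar and the fingers below 0.2 N), for 0.2 s.
2. the red-lidded box stands on the red mat, let go (horizontal distance between box_red and mat_red below 0.015 m and z of box_red in the frame of mat_red between 0 and 0.008 m and angle between box_red's own z axis and vertical below 0.1 rad and angle between the x axis of box_red and the x axis of mat_red, either way round below 0.2 rad and contact force between box_red and the fingers below 0.2 N), for 0.2 s.
3. the yellow-lidded box stands on the yellow mat, let go (horizontal distance between box_yellow and mat_yellow below 0.015 m and z of box_yellow in the frame of mat_yellow between 0 and 0.008 m and angle between box_yellow's own z axis and vertical below 0.1 rad and angle between the x axis of box_yellow and the x axis of mat_yellow, either way round below 0.2 rad and contact force between box_yellow and the fingers below 0.2 N), for 0.2 s.
4. the blue-lidded box stands on the blue mat, let go (horizontal distance between box_blue and mat_blue below 0.015 m and z of box_blue in the frame of mat_blue between 0 and 0.008 m and angle between box_blue's own z axis and vertical below 0.1 rad and angle between the x axis of box_blue and the x axis of mat_blue, either way round below 0.2 rad and contact force between box_blue and the fingers below 0.2 N), for 0.2 s.
At the end, for the whole second after the job is handed in: The jar stands on the coaster and each box, lid up, on the mat of its lid's colour, each centred within 15 mm, resting flat (height within 4 mm, tilt under 0.1 rad), the boxes lengthwise within 0.2 rad; all released and at rest (all of step 1 and all of step 2 and all of step 3 and all of step 4 and linear speed of each of pepper_jar, box_red, box_yellow, box_blue below 0.02 m/s and angular speed of each of pepper_jar, box_red, box_yellow, box_blue below 0.2 rad/s); the robot touches nothing.
It fails at once if the garlic bulb is shifted by more than 20 mm (distance of garlic from where it was at the start of the episode above 0.02 m).
It fails at once if the sauce bottle is shifted by more than 20 mm or tipped (distance of sauce_bottle from where it was at the start of the episode above 0.02 m or angle between sauce_bottle's own z axis and vertical above 0.4 rad).
It fails at once if the jar or a box is tipped by more than 0.6 rad (angle between any of pepper_jar, box_red, box_yellow, box_blue's own z axis and vertical above 0.6 rad).
It also fails if it takes over 120 s, if anything falls off the work surface, if the arm or the gripper's body presses on something with over 40 N, if the wrist force passes 120 N, or if a joint passes its speed limit or range.

### The arm

A 7-joint arm with a two-finger parallel gripper is mounted at the origin on the work surface; the furniture and walls round the work are solid. World frame = base frame: x ahead of the robot, y to its left, z up, the work surface at z = 0. Lengths are in m, angles in rad, forces in N, time in s.
With the tool pointing down it reaches from about 0.425 to 0.925 m from the base axis. Payload 6.8 kg.
Tool frame: the origin (TCP) lies midway between the tips of the shut fingers; the grasp point (between the pads) lies 19 mm behind it (ctrl.tcp_to_grasp is the distance from the TCP to the grasp point, in m); z points along the fingers, y is the line along which they close (so a half turn about z gives the same grasp; the last joint's range is limited). The gripper opens to 88 mm and grips with 3 to 60 N. Pads are 20 mm wide; open, the fingers measure 115 mm over their backs; the gripper's body (75 mm by 178 mm) begins 61 mm behind the grasp point.
Start: joints at [1.024, 0.477, 0.022, 1.555, -0.011, 1.109, -0.083], TCP at [0.287, -0.611, 0.223] pointing down, gripper open.
Joint ranges: [-2.96, 2.96], [-0.34, 2.1], [-1.41, 1.46], [0.24, 2.44], [-1.37, 4.51], [0.17, 1.92], [-2.96, 2.96]. Speed limits (rad/s): [2.39, 2.39, 3.14, 3.14, 3.14, 3.14, 3.14].

### API

Orientations are given as a unit quaternion [x, y, z, w].
In Python, from cell import monitor, cams, job, ctrl gives the robot as it stands.
- The arm moves only by the tool servo_tool, never from a script. Its argument "series" is one flat list of numbers, 5 for each row, row after row: the shift along the tool's x, y, z in a scale on which 1.0 is 750 mm, then the turn about the tool's z in normalised numbers (1 is 4 rad), then the finger opening in m, from 0 to 0.0878. A call has 1 to 8 rows; each row is the pose to reach, as a shift and turn from the pose commanded when the call began, along the tool's axes at that moment; what a row does not reach only later rows make up. A row lasts 1/10 s, in which the tool goes at most 50 mm and 8.59 degrees, less where a joint would pass 70% of its speed; a pose out of reach is approached as far as the arm can. A shift or turn number past 1, either way, is cut back to 1. A call with a gripper value outside its range is refused whole. The fingers move at their own pace and stop on an object; "newtons" is the grip in N (left out, the last holds). Time passes only in rows, so rows that repeat a pose let the fingers close. It gives the time, the measured TCP pose, the force, the opening and the grip force at its end, in the units of the state.
- monitor.get_obs(): the state, without advancing time (a new reading comes with each control period).
- cams.read_camera(name): name is "scene" or "side" or "wrist"; returns the picture (400x640x3 uint8, red, green, blue); there is no depth.
- cams.get_calibration(name): a dict with "camera_matrix" (3x3 intrinsics, pixels), "R" (3x3) and "t" (3): a world point X has camera coordinates R X + t. Camera axes: x right, y down, z forward; pixel columns grow to the right and rows downward; lengths in m; the calibration is good to about 2 mm. A picture is of the moment at which its call begins: read the wrist's pose just before it. get_calibration takes no time and is no camera call; for the wrist camera it gives the pose at the moment of the call.
- job.sign_off(): hands the job in; it is judged then, once.
The state is a dict: "t": time; "joints": joint angles; "joint_velocities": joint speeds; "joint_efforts": joint torques, N m; "tool_pos": TCP position; "eef_rot": TCP orientation; "force": force on the tool from outside, world axes, zero at the start; "wrist_torque": the same for the moment, N m; "grip_width": finger opening in m; "grip_force": force on a finger pad.
Only numpy, scipy, OpenCV 4.12 (cv2) and the standard library are available. Lean on these libraries where they do the work, as an engineer would, in place of code of your own. Each camera call takes 0.05 s, during which the arm holds its last target. There are 200 camera calls.

## Working session

There is one attempt and no reset: what is moved stays moved. The work goes in short steps, Python scripts to look and compute and a tool call to move; the robot and the scene stay as the last step left them, time stands still between calls to the robot, and variables do not carry over. Pictures are saved under pics/ and viewed, at most 16 in all, crops included, and the job is handed in when it is done.

Besides the shell and the picture viewer there is one more tool, called as name(argument=value, ...) on one line, values as JSON. servo_tool: Moves the arm, as the interface text tells. Its arguments: {"type":"object","properties":{"series":{"type":"array"},"newtons":{"type":"number"}},"required":["series"]}

```bash
ls; mkdir -p pics; python3 - <<'E'
from cell import monitor,cams,job,ctrl
import cv2,json
o=monitor.get_obs()
print({k:o[k] for k in('t','tool_pos','eef_rot','grip_width','force')}, ctrl.tcp_to_grasp)
for n in('scene','side','wrist'):
    c=cams.get_calibration(n);im=cams.read_camera(n)
    cv2.imwrite(f'pics/{n}0.png',im[:,:,::-1]);print(n,c)
E
```

```text
pics
{'t': 0.0, 'tool_pos': array([ 0.28649574, -0.6105341 ,  0.2217127 ]), 'eef_rot': array([ 9.76028961e-01,  2.17638889e-01, -2.55624493e-04, -8.45575123e-04]), 'grip_width': 0.08798073059262729, 'force': array([-0.15178891, -0.62770772,  0.43636085])} 0.0187
scene {'camera_matrix': array([[418.14440593,   0.        , 321.9414492 ],
       [  0.        , 418.14440593, 193.71645194],
       [  0.        ,   0.        ,   1.        ]]), 'R': array([[-0.86286271, -0.50500894, -0.02083089],
       [-0.34184284,  0.61344144, -0.71192209],
       [ 0.37230555, -0.60717014, -0.70194943]]), 't': array([0.4355235, 0.2308882, 0.9395862])}
side {'camera_matrix': array([[365.67043474,   0.        , 319.74149921],
       [  0.        , 365.67043474, 192.88980728],
       [  0.        ,   0.        ,   1.        ]]), 'R': array([[-0.25627979,  0.96648431, -0.01512448],
       [ 0.76106598,  0.19211394, -0.61957308],
       [-0.59590204, -0.17029478, -0.78479325]]), 't': array([ 0.09443376, -0.31828674,  1.37528899])}
wrist {'camera_matrix': array([[321.30591112,   0.        , 317.74488393],
       [  0.        , 321.30591112, 204.77636752],
       [  0.        ,   0.        ,   1.        ]]), 'R': array([[ 0.42557928, -0.9049198 , -0.0015586 ],
       [-0.87477399, -0.4118415 ,  0.25525876],
       [-0.2316306 , -0.10726942, -0.96687152]]), 't': array([-0.67305807, -0.03122799,  0.38986412])}
```

View pics/scene0.png

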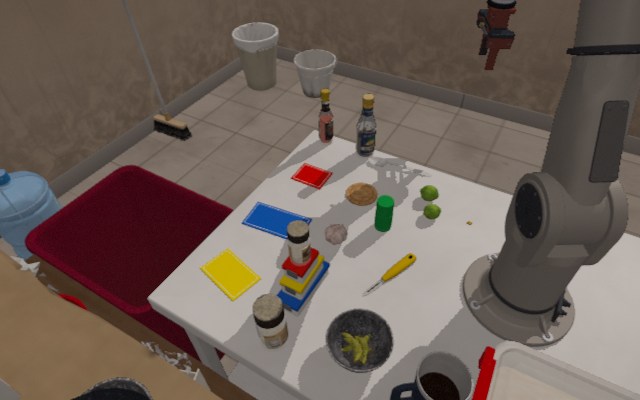

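View pics/side0.png

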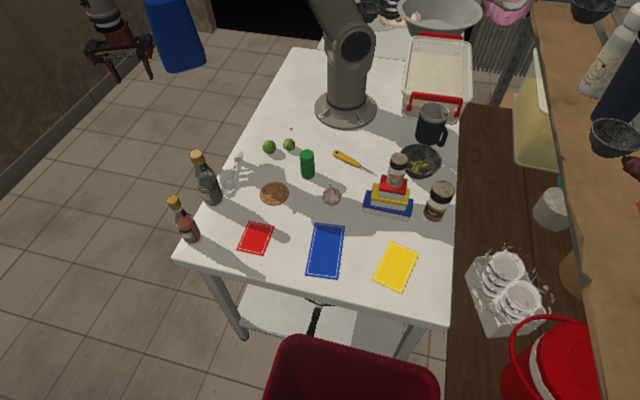

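The scene view shows the stack at about (302,270) with a brown-capped jar on top at (299,240). The coaster is at (361,194), the garlic at (336,234), and the mats are red (312,176), blue (277,220) and yellow (230,273). The sauce bottles are at (326,115) and (366,125). In the side view the stack is at (392,190), the coaster at (274,194), and the mats are at (256,238), (325,250) and (397,266).

These could be taken for the pepper jar (scene pixels):
- The brown-capped jar on the stack at (299,240), which is the smaller brown one.
- The larger brown-capped jar on the table at (270,320).
- The green jar at (384,213).

I choose the one on the stack and will check it in a crop.

```bash
cat > h.py <<'E'
from cell import monitor,cams,job,ctrl
import cv2,numpy as np
from scipy.spatial.transform import Rotation as Ro
def ray(c,p):
    d=c['R'].T@np.linalg.solve(c['camera_matrix'],[p[0],p[1],1.]); return -c['R'].T@c['t'],d/np.linalg.norm(d)
def plane(c,p,z):
    o,d=ray(c,p); return o+d*(z-o[2])/d[2]
def tri(c1,p1,c2,p2):
    A=np.zeros((3,3));b=np.zeros(3);L=[]
    for c,p in((c1,p1),(c2,p2)):
        o,d=ray(c,p);M=np.eye(3)-np.outer(d,d);A+=M;b+=M@o;L.append((M,o))
    X=np.linalg.solve(A,b);return X,max(np.linalg.norm(M@(X-o)) for M,o in L)
H={'red':[((0,170,90),(6,255,255)),((174,170,90),(180,255,255))],'yellow':[((22,150,110),(32,255,255))],'blue':[((105,140,60),(120,255,255))],'cork':[((8,90,80),(18,200,255))]}
def blobs(im,col,amin=60,k=3):
    h=cv2.cvtColor(im,cv2.COLOR_RGB2HSV);m=sum(cv2.inRange(h,a,b) for a,b in H[col])
    if k: m=cv2.morphologyEx(m,cv2.MORPH_CLOSE,np.ones((k,k)))
    cs,_=cv2.findContours(m,cv2.RETR_EXTERNAL,cv2.CHAIN_APPROX_NONE)
    return sorted([c[:,0,:] for c in cs if cv2.contourArea(c)>amin],key=lambda c:-cv2.contourArea(c.reshape(-1,1,2)))
def cen(c):
    m=cv2.moments(c.reshape(-1,1,2));return np.array([m['m10'],m['m01']])/m['m00']
def rect(c,pts,z):
    P=np.array([plane(c,p,z)[:2] for p in pts])
    (x,y),(w,h),a=cv2.minAreaRect((P*1000).astype(np.float32))
    if w<h: w,h,a=h,w,a+90
    return np.round([x,y,w,h],1),round((a+90)%180-90,1)
E
python3 - <<'E'
from h import *
C={n:cams.get_calibration(n) for n in('scene','side')}
I={n:cv2.imread(f'pics/{n}0.png')[:,:,::-1].copy() for n in C}
for col in H:
    for n in C:
        for b in blobs(I[n],col):
            print(col,n,cen(b).round(1),cv2.contourArea(b.reshape(-1,1,2)),cv2.boundingRect(b.reshape(-1,1,2)),rect(C[n],b,.004))
a=cv2.resize(I['scene'][200:350,220:345],(400,480),interpolation=cv2.INTER_CUBIC)
b=cv2.resize(I['side'][135:235,350:470],(400,333),interpolation=cv2.INTER_CUBIC)
o=np.zeros((480,800,3),np.uint8);o[:,:400]=a;o[:333,400:]=b
cv2.imwrite('pics/crop1.png',o[:,:,::-1])
E
```

```text
red scene [484.6 374. ] 635.5 (472, 347, 24, 53) (array([ 16.5, 208.2, 117.9,  28.9]), -88.0)
red scene [311.9 176.3] 479.5 (292, 165, 40, 24) (array([ 610.2, -118.7,   95.3,   75. ]), 1.1)
red scene [299.9 264.3] 279.5 (282, 248, 37, 29) (array([476.2, 153.5,  85.2,  60.2]), -89.2)
red scene [ 73.4 299.9] 108.5 (57, 293, 30, 17) (array([867.9, 504.6,  94.6,  13.3]), 5.6)
red side [564.5 359.9] 4125.0 (509, 314, 92, 86) (array([739.5, 636.9, 203.4, 179.8]), 0.3)
red side [255.4 238.7] 720.0 (237, 222, 37, 34) (array([ 616.6, -120.8,   96.4,   77.1]), 0.8)
red side [437.4  99.6] 315.5 (407, 92, 56, 25) (array([-101.7,  323.2,  200.2,  114.3]), -88.3)
red side [392.2 186.5] 190.0 (379, 175, 28, 19) (array([329.6, 224.8,  80. ,  62.2]), -89.2)
red side [439.9  34.9] 124.0 (419, 31, 43, 8) (array([-614. ,  312.1,  188.9,   36.9]), -88.7)
yellow scene [230.1 274. ] 1538.0 (200, 249, 61, 52) (array([600.5, 270.5, 130.5,  82.3]), -13.9)
yellow scene [399.3 266.5] 284.5 (382, 254, 34, 27) (array([258.6,  56.6, 107.1,  22.8]), 69.3)
yellow scene [298.9 279.3] 277.5 (280, 255, 44, 39) (array([
[... 957 characters left out ...]
2. ,   88.4,   84.8]), -62.0)
cork scene [169.2 120.4] 179.5 (154, 113, 33, 16) (array([1189.1, -130.7,  140. ,   48.7]), 2.8)
cork scene [278.3 335. ] 82.0 (264, 326, 22, 18) (array([409.4, 348. ,  49.1,  32. ]), 57.7)
cork side [594.7 202.7] 20125.5 (530, 2, 110, 398) (array([-128.5,  865.3, 1866.5,  279.9]), 0.1)
cork side [273.8 193.2] 478.0 (260, 182, 29, 23) (array([ 452. , -123.3,   86.9,   86.1]), -75.8)
cork side [568.6 270.1] 425.0 (559, 250, 20, 37) (array([497.7, 703.4, 114.4,  44.4]), -0.3)
cork side [608.3  24.3] 186.5 (600, 13, 17, 25) (array([-889.4, 1072.8,  244.1,   58.7]), -0.5)
cork side [507.1 100.5] 165.5 (499, 92, 15, 17) (array([-190.1,  585.5,  111.6,   45.5]), -9.5)
```

View pics/crop1.png

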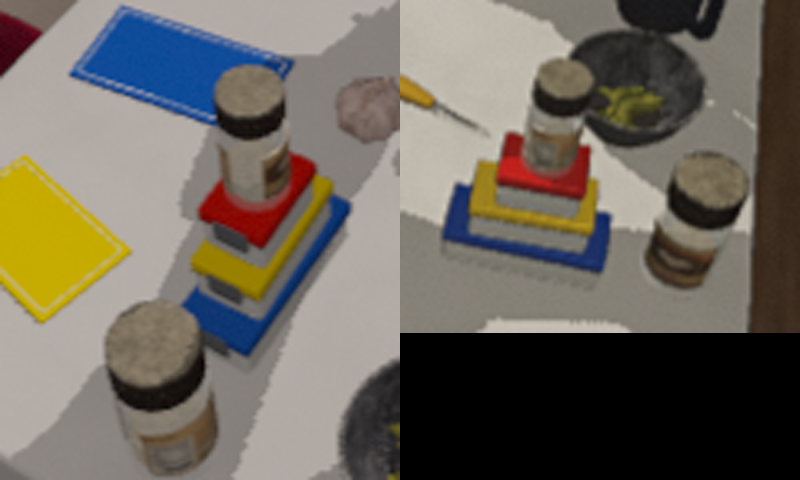

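The crop confirms it: the jar on the stack (cap at about scene (298,228) and side (399,158)) is the smaller brown-capped one and not green, with the larger one standing at its lower left. Next I'll triangulate the heights and positions.

```bash
python3 - <<'E'
from h import *
np.set_printoptions(precision=4,suppress=True)
C={n:cams.get_calibration(n) for n in('scene','side')}
for n in C: print(n,'cam',ray(C[n],(320,200))[0])
I={n:cv2.imread(f'pics/{n}0.png')[:,:,::-1].copy() for n in C}
pick={'red':(1,1),'yellow':(0,0),'blue':(0,1),'cork':(1,1)}
for col,(i,j) in pick.items():
    a,b=blobs(I['scene'],col)[i],blobs(I['side'],col)[j]
    print('place',col,tri(C['scene'],cen(a),C['side'],cen(b)))
lid={'red':(2,3),'yellow':(2,1),'blue':(1,2)}
for col,(i,j) in lid.items():
    for n,k in(('scene',i),('side',j)):
        b=blobs(I[n],col)[k];h=cv2.convexHull(b.reshape(-1,1,2))
        print('lid',col,n,cv2.approxPolyDP(h,2.0,True)[:,0].tolist())
# cap tops
for nm,s,d in(('jar',(285,218,315,240),(388,150,412,168)),('bigjar',(252,292,286,324),(426,180,456,200))):
    P=[]
    for n,(x0,y0,x1,y1) in(('scene',s),('side',d)):
        h=cv2.cvtColor(I[n],cv2.COLOR_RGB2HSV)[y0:y1,x0:x1]
        m=cv2.inRange(h,(5,20,95),(30,110,220));m=cv2.morphologyEx(m,cv2.MORPH_OPEN,np.ones((2,2)))
        cs,_=cv2.findContours(m,cv2.RETR_EXTERNAL,cv2.CHAIN_APPROX_NONE);c=max(cs,key=cv2.contourArea)
        e=cv2.fitEllipse(c);P.append(np.array(e[0])+(x0,y0));print(nm,n,P[-1],e[1],cv2.boundingRect(c))
    print(nm,tri(C['scene'],P[0],C['side'],P[1]))
for nm,p,q in(('garlic',(336,234),(332,196)),('bottle',(366,155),(211,202)),('bottle2',(326,141),(190,240))):
    print(nm,plane(C['scene'],p,0.0 if nm!='garlic' else .03),plane(C['side'],q,0 if nm!='garlic' else .03))
E
```

```text
scene cam [0.1049 0.6488 0.833 ]
side cam [1.086  0.2041 0.8835]
place red (array([ 0.6138, -0.1247, -0.0063]), np.float64(0.0014451870985987244))
place yellow (array([ 0.6041,  0.269 , -0.0058]), np.float64(0.0007972283036448572))
place blue (array([0.6129, 0.0816, 0.0033]), np.float64(0.0022199070123893163))
place cork (array([ 0.4501, -0.1254, -0.001 ]), np.float64(0.0004317206857508143))
lid red scene [[318, 253], [302, 276], [283, 268], [282, 265], [288, 257], [311, 248]]
lid red side [[406, 179], [404, 193], [379, 189], [383, 175]]
lid yellow scene [[323, 257], [301, 293], [280, 283], [284, 275], [318, 255]]
lid yellow side [[374, 184], [408, 189], [407, 204], [372, 199]]
lid blue scene [[328, 263], [297, 310], [284, 303], [277, 295], [324, 261]]
lid blue side [[367, 191], [411, 199], [410, 215], [364, 206]]
jar scene [298.9551 229.074 ] (14.413894653320312, 21.930700302124023) (4, 4, 23, 15)
jar side [396.2805 157.9267] (17.557811737060547, 20.825714111328125) (0, 0, 21, 18)
jar (array([0.4228, 0.2178, 0.2134]), np.float64(0.001393226902331593))
bigjar scene [266.7237 307.3583] (24.50791358947754, 30.815044403076172) (0, 2, 31, 28)
bigjar side [441.0114 189.0052] (21.954837799072266, 33.517333984375) (0, 0, 30, 20)
bigjar (array([0.4174, 0.3496, 0.1224]), np.float64(0.001746591717001233))
garlic [0.4281 0.0605 0.03  ] [0.4403 0.057  0.03  ]
bottle [ 0.5135 -0.2872 -0.    ] [ 0.53   -0.2988  0.    ]
bottle2 [ 0.6586 -0.2889  0.    ] [ 0.6675 -0.2982  0.    ]
```

The rows are not in the units I measure in: shifts go in shares of 750 mm and turns go in shares of 4 rad. I convert before sending: 0.19 m is 0.2533, -0.18 m is -0.24, -0.6 rad is -0.15.

servo_tool(series=[0, 0, -0.0667, 0, 0.0878, 0, 0, -0.1333, 0, 0.0878, 0, 0, -0.2, -0.025, 0.0878, 0.04, -0.0267, -0.24, -0.05, 0.0878, 0.0933, -0.06, -0.24, -0.075, 0.0878, 0.1467, -0.0933, -0.24, -0.1, 0.0878, 0.2, -0.1267, -0.24, -0.125, 0.0878, 0.2533, -0.16, -0.24, -0.15, 0.0878], newtons=15)

```text
t: 0.95
tool_pos: [0.4084, -0.4199, 0.4025]
eef_rot: [0.867, 0.498, -0.0, -0.0]
force: [-0.1, -0.6, 0.2]
grip_width: 0.0878
grip_force: 0.0
```

In the tool's units: 0.36 m is 0.48, -0.12 m is -0.16, -0.53 rad is -0.1325.

servo_tool(series=[0.06, -0.0267, 0, -0.025, 0.0878, 0.12, -0.0533, 0, -0.05, 0.0878, 0.18, -0.08, 0, -0.075, 0.0878, 0.24, -0.1067, 0, -0.1, 0.0878, 0.3, -0.1333, 0, -0.1325, 0.0878, 0.36, -0.16, 0, -0.1325, 0.0878, 0.42, -0.1867, 0, -0.1325, 0.0878, 0.48, -0.2067, 0, -0.1325, 0.0878])

```text
t: 1.75
tool_pos: [0.4562, -0.0307, 0.4028]
eef_rot: [0.708, 0.706, -0.0, 0.0]
force: [1.1, -0.4, -0.3]
grip_width: 0.0876
grip_force: 0.0
```

```bash
cat >> h.py <<'E'
def pose():
    o=monitor.get_obs();R=Ro.from_quat(o['eef_rot']).as_matrix();return np.array(o['tool_pos']),R,o
def togo(x,y,z,yaw):
    p,R,o=pose();d=R.T@(np.array([x,y,z])-p);a=np.degrees(np.arctan2(R[1,0],R[0,0]))
    t=-(yaw-a);t=(t+180)%360-180
    print('at',p.round(4),'yaw',round(a,1),'| go',d.round(4),'turn',round(np.radians(t),3),'tilt',R[:,2].round(3))
E
python3 -c "
from h import *
togo(.48,.13,.4,90)"
```

```text
at [ 0.4562 -0.0307  0.4028] yaw 89.9 | go [0.1608 0.0235 0.0027] turn -0.002 tilt [ 0.    -0.001 -1.   ]
```

In the tool's units: 0.16 m is 0.2133, 0.135 m is 0.18.

servo_tool(series=[0.06, 0.0133, 0, 0, 0.0878, 0.12, 0.0267, 0, 0, 0.0878, 0.18, 0.032, 0, 0, 0.0878, 0.2133, 0.032, 0, 0, 0.0878, 0.2133, 0.032, 0, 0, 0.0878, 0.2133, 0.032, 0, 0, 0.0878])

```text
t: 2.35
tool_pos: [0.481, 0.1268, 0.4023]
eef_rot: [0.708, 0.707, -0.0, -0.0]
force: [0.0, 0.4, -0.1]
grip_width: 0.088
grip_force: 0.0
```

```bash
python3 - <<'E'
from h import *
c=cams.get_calibration('wrist');im=cams.read_camera('wrist');cv2.imwrite('pics/w1.png',im[:,:,::-1])
np.savez('pics/w1.npz',**c)
togo(.48,.13,.4,90)
for col in H:
    for b in blobs(im,col,150): print(col,cen(b).round(1),cv2.boundingRect(b.reshape(-1,1,2)),rect(c,b,.004))
E
```

```text
at [0.4812 0.1258 0.4024] yaw 89.8 | go [ 0.0042 -0.0013  0.0024] turn -0.003 tilt [-0.    -0.001 -1.   ]
red [385.5 286.6] (365, 276, 44, 21) (array([ 613.8, -113.3,   83.1,   42.9]), -0.0)
red [282.  106.3] (259, 72, 36, 56) (array([411.7, 229.2,  87.9,  59.3]), 88.9)
yellow [192.5 200.4] (181, 173, 23, 53) (array([256.5,  59.2, 102.5,  19.4]), 67.3)
blue [385.  188.8] (341, 166, 87, 47) (array([599.8,  78. , 150.3,  69.4]), 6.2)
blue [283.7 145.2] (266, 141, 35, 9) (array([421.1, 154.7,  59.1,  12.8]), 2.8)
blue [283.2  63. ] (264, 59, 37, 38) (array([422.9, 264. ,  58.1,  56.6]), -0.0)
cork [301.6 285.1] (280, 271, 44, 27) (array([ 449. , -109.1,   83.7,   55.5]), -0.0)
```

View pics/w1.png

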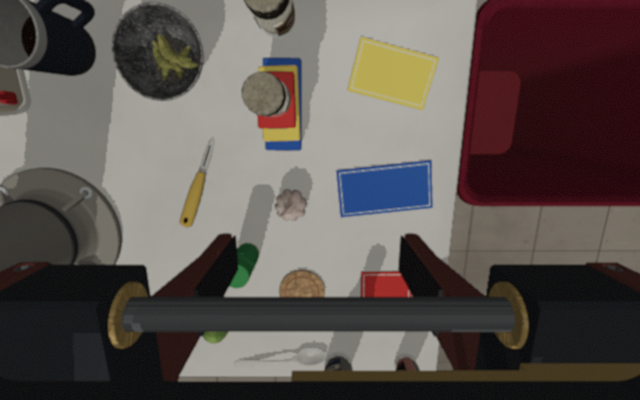

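The wrist view shows the jar cap at (265,93) on the stack at about (282,105). The yellow mat is at (394,73), the blue mat at (385,188) and the garlic at (290,204). The coaster at (302,285) and the red mat are partly hidden by the gripper.

```bash
python3 - <<'E'
from h import *
np.set_printoptions(precision=4,suppress=True)
W=dict(np.load('pics/w1.npz'));S=cams.get_calibration('scene');D=cams.get_calibration('side')
im=cv2.imread('pics/w1.png')[:,:,::-1].copy();h=cv2.cvtColor(im,cv2.COLOR_RGB2HSV)
print('hsv',h[73,394],h[93,265],h[110,298])
def el(roi,lo,hi,hh):
    x0,y0,x1,y1=roi;m=cv2.inRange(hh[y0:y1,x0:x1],lo,hi);m=cv2.morphologyEx(m,cv2.MORPH_OPEN,np.ones((3,3)))
    cs,_=cv2.findContours(m,cv2.RETR_EXTERNAL,cv2.CHAIN_APPROX_NONE);c=max(cs,key=cv2.contourArea)
    e=cv2.fitEllipse(cv2.convexHull(c));return np.array(e[0])+(x0,y0),e[1]
w=el((238,66,292,122),(5,15,95),(30,110,230),h);print(w)
sc=np.array((298.96,229.07));sd=np.array((399.0,158.0))
print('cap W/scene',tri(W,w[0],S,sc),'W/side',tri(W,w[0],D,sd),'plane .222',plane(W,w[0],.222))
ym=cv2.inRange(h,(20,80,110),(34,255,255))
for k,(roi,z) in {'mat':((345,30,445,112),.004),'lid':((258,60,305,150),.084)}.items():
    x0,y0,x1,y1=roi;p=np.argwhere(ym[y0:y1,x0:x1])[:,::-1]+(x0,y0);print('yellow',k,rect(W,p,z))
H['blue']=[((105,140,60),(122,255,255))]
p=np.vstack([b for b in blobs(im,'blue',20,0) if 255<cen(b)[0]<305 and cen(b)[1]<155]);print('blue lid',rect(W,p,.042))
p=np.vstack([b for b in blobs(im,'red',20,0) if 255<cen(b)[0]<305 and cen(b)[1]<155]);print('red lid',rect(W,p,.126),p[:,1].min(),p[:,1].max())
# fixed views lids at heights
I={n:cv2.imread(f'pics/{n}0.png')[:,:,::-1].copy() for n in('scene','side')}
for col,i,j,z in(('red',2,3,.126),('yellow',2,1,.084),('blue',1,2,.042)):
    for n,k,c in(('scene',i,S),('side',j,D)): print(col,n,rect(c,blobs(I[n],col)[k],z))
# triangulated heights of the lids' far-right and near corners (scene/side)
E
```

```text
hsv [ 26 138 183] [ 21  50 108] [ 24 128 120]
(array([261.0422,  92.9119]), (41.391761779785156, 44.79234313964844))
cap W/scene (array([0.4219, 0.2232, 0.2177]), np.float64(0.0013783564228304617)) W/side (array([0.4227, 0.2237, 0.2158]), np.float64(0.0005444785423926827)) plane .222 [0.4237 0.2238 0.222 ]
yellow mat (array([602. , 269.7, 130.5,  83.3]), -13.7)
yellow lid (array([426.1, 219.6, 102. ,  54. ]), -88.3)
blue lid (array([425.9, 219.2, 134. ,  54.6]), 89.2)
red lid (array([426.8, 222.3,  68.7,  46.4]), 88.9) 72 127
red scene (array([421.6, 226.4,  72.6,  51.4]), -89.2)
red side (array([434.5, 221.9,  68.9,  53.6]), -89.2)
yellow scene (array([422.6, 223.2, 104.3,  55.6]), -87.7)
yellow side (array([434.8, 219.4, 100.8,  56.7]), -88.3)
blue scene (array([422. , 223.5, 139.5,  58.9]), 89.3)
blue side (array([434.2, 219.6, 134.3,  60.4]), 89.7)
```

In the tool's units: 0.225 m is 0.3, 0.096 m is 0.128.

servo_tool(series=[0.06, -0.0333, 0.0267, 0, 0.0878, 0.12, -0.0667, 0.0667, 0, 0.0878, 0.128, -0.0747, 0.1333, 0, 0.0878, 0.128, -0.0747, 0.1933, 0, 0.0878, 0.128, -0.0747, 0.2533, 0, 0.0878, 0.128, -0.0747, 0.3, 0, 0.0878, 0.128, -0.0747, 0.3, 0, 0.0878, 0.128, -0.0747, 0.3, 0, 0.0878])

```text
t: 3.2
tool_pos: [0.4261, 0.2223, 0.1783]
eef_rot: [0.708, 0.706, -0.0, -0.0]
force: [-0.6, -0.0, 0.4]
grip_width: 0.0878
grip_force: 0.0
```

```bash
python3 - <<'E'
from h import *
togo(.425,.222,.177,90)
a=cams.read_camera('wrist');b=cams.read_camera('scene')[170:350,200:400]
o=np.zeros((400,800,3),np.uint8);o[:250,:400]=cv2.resize(a,(400,250));o[:360,400:]=cv2.resize(b,(400,360))
cv2.imwrite('pics/g1.png',o[:,:,::-1])
E
```

```text
at [0.4261 0.2223 0.1783] yaw 89.8 | go [-0.0003 -0.0011  0.0013] turn -0.004 tilt [-0. -0. -1.]
```

View pics/g1.png

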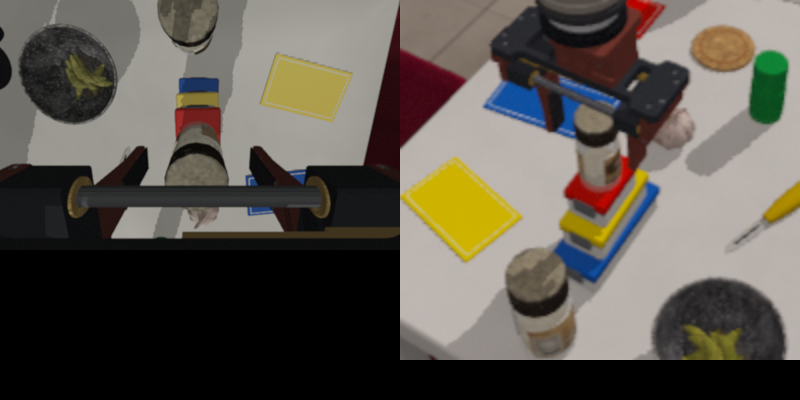

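The jar's cap is at (196,180) in the left half, midway between the fingers (140 and 255). I'll close and lift.

In the tool's units: -0.03 m is -0.04, -0.015 m is -0.02.

servo_tool(series=[0, 0, 0, 0, 0.03, 0, 0, 0, 0, 0.03, 0, 0, 0, 0, 0.03, 0, 0, 0, 0, 0.03, 0, 0, 0, 0, 0.03, 0, 0, 0, 0, 0.03, 0, 0, -0.02, 0, 0.03, 0, 0, -0.04, 0, 0.03], newtons=15)

```text
t: 4.1
tool_pos: [0.4248, 0.223, 0.2075]
eef_rot: [0.708, 0.707, -0.001, -0.0]
force: [0.4, 0.2, -0.4]
grip_width: 0.0431
grip_force: 15.0
```

```bash
python3 - <<'E'
from h import *
togo(.450,-.123,.20,90)
p,R,o=pose();print(o['grip_width'],o['grip_force'],o['force'])
E
```

```text
at [0.4248 0.223  0.2075] yaw 89.9 | go [-0.3459  0.0257  0.0077] turn -0.002 tilt [-0.002 -0.    -1.   ]
0.043140026003816084 14.98062489554286 [ 0.39006965  0.22836429 -0.35360854]
```

In the tool's units: -0.33 m is -0.44, -0.07 m is -0.0933.

servo_tool(series=[-0.04, 0, 0, 0, 0.03, -0.0933, 0.0067, 0, 0, 0.03, -0.1533, 0.0133, 0, 0, 0.03, -0.2133, 0.0187, 0, 0, 0.03, -0.2733, 0.0227, 0, 0, 0.03, -0.3333, 0.0267, 0, 0, 0.03, -0.3933, 0.0307, 0, 0, 0.03, -0.44, 0.0347, 0, 0, 0.03])

```text
t: 4.9
tool_pos: [0.4501, -0.1097, 0.2075]
eef_rot: [0.709, 0.706, -0.0, 0.0]
force: [0.3, 0.6, -0.5]
grip_width: 0.0433
grip_force: 15.0
```

```bash
python3 - <<'E'
from h import *
togo(.450,-.123,.065,90)
a=cams.read_camera('wrist');c=cams.get_calibration('wrist')
cv2.imwrite('pics/g2.png',a[:,:,::-1])
for col in H:
    for b in blobs(a,col,150): print(col,cen(b).round(1),cv2.boundingRect(b.reshape(-1,1,2)),rect(c,b,.004))
E
```

```text
at [ 0.4501 -0.1097  0.2075] yaw 89.8 | go [-0.0132 -0.      0.1425] turn -0.004 tilt [-0.    -0.001 -1.   ]
red [457.4 192.3] (421, 166, 76, 54) (array([ 612.5, -129.1,   82.6,   62.5]), 0.5)
red [439.  177.2] (414, 159, 89, 66) (array([ 611.7, -128.5,   96.8,   76.4]), 0.6)
yellow [122.   33.6] (106, 0, 34, 71) (array([249.8,  43.3,  71.9,  22.8]), 68.3)
blue [460.3  18.9] (391, 0, 152, 47) (array([602.5,  55. , 151.8,  43. ]), 4.4)
blue [453.2  38.8] (384, 0, 165, 55) (array([602.3,  44.9, 168.1,  49.9]), -0.5)
cork [316.8 183.2] (280, 158, 75, 58) (array([ 448.9, -120.2,   86.5,   66.9]), 0.5)
```

View pics/g2.png

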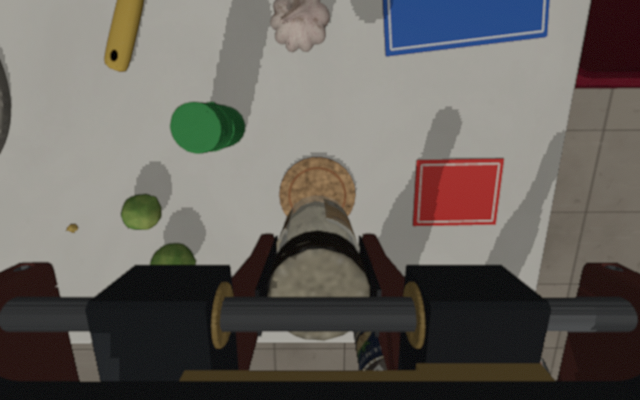

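The coaster shows at about (317,194), partly under the jar, and the red mat is at (458,192), clear of the bottles. I'll re-measure with the arm settled.

```bash
python3 - <<'E'
from h import *
for k in range(2):
    c=cams.get_calibration('wrist');p=pose()[0];a=cams.read_camera('wrist')
    print(p.round(4),-c['R'].T@c['t'])
r=max((b for b in blobs(a,'red',150)),key=lambda b:np.ptp(b[:,0]));print('red',rect(c,r,.004))
k=[b for b in blobs(a,'cork',150)][0];P=np.array([plane(c,p,.006)[:2] for p in k])
t=P[P[:,1]>-.125]; A=np.c_[2*t,np.ones(len(t))];
from scipy.optimize import least_squares
s=least_squares(lambda v:np.hypot(*(t-v[:2]).T)-v[2],[.45,-.125,.045],loss='soft_l1',f_scale=.001);print('coaster',s.x)
E
```

```text
[ 0.4503 -0.1154  0.2073] [ 0.45097029 -0.04431131  0.36919707]
[ 0.4503 -0.1121  0.2073] [ 0.45095256 -0.04125462  0.36922348]
red (array([ 611.7, -121.5,   96.7,   76.4]), 1.0)
coaster [ 0.44910692 -0.12290882  0.04282524]
```

In the tool's units: 0.138 m is 0.184, 0.13 m is 0.1733.

servo_tool(series=[-0.0173, 0, 0.04, 0, 0.03, -0.0173, 0, 0.08, 0, 0.03, -0.0173, 0, 0.12, 0, 0.03, -0.0173, 0, 0.1533, 0, 0.03, -0.0173, 0, 0.1733, 0, 0.03, -0.0173, 0, 0.184, 0, 0.03, -0.0173, 0, 0.184, 0, 0.03, -0.0173, 0, 0.184, 0, 0.03])

```text
t: 5.85
tool_pos: [0.4513, -0.1192, 0.0703]
eef_rot: [0.707, 0.707, 0.0, 0.0]
force: [0.0, -0.5, 0.0]
grip_width: 0.0426
grip_force: 15.0
```

```bash
python3 - <<'E'
from h import *
togo(.4495,-.123,.058,90)
E
```

```text
at [ 0.4513 -0.1192  0.0703] yaw 89.9 | go [-0.0038 -0.0018  0.0123] turn -0.001 tilt [ 0.001  0.    -1.   ]
```

In the tool's units: 0.013 m is 0.0173, 0.012 m is 0.016.

servo_tool(series=[-0.0053, -0.0027, 0.0053, 0, 0.03, -0.0053, -0.0027, 0.0107, 0, 0.03, -0.0053, -0.0027, 0.0133, 0, 0.03, -0.0053, -0.0027, 0.016, 0, 0.03, -0.0053, -0.0027, 0.0173, 0, 0.03, -0.0053, -0.0027, 0.0173, 0, 0.03])

```text
t: 6.45
tool_pos: [0.4486, -0.124, 0.0573]
eef_rot: [0.708, 0.706, -0.0, 0.0]
force: [-3.4, 0.3, 9.8]
grip_width: 0.0431
grip_force: 15.0
```

servo_tool(series=[0, 0, -0.0007, 0, 0.045, 0, 0, -0.0007, 0, 0.055, 0, 0, -0.0007, 0, 0.07, 0, 0, -0.0007, 0, 0.085, 0, 0, -0.0007, 0, 0.085, 0, 0, -0.04, 0, 0.085, 0, 0, -0.0933, 0, 0.085, 0, 0, -0.1533, 0, 0.085])

```text
t: 7.25
tool_pos: [0.4477, -0.1235, 0.1721]
eef_rot: [0.708, 0.707, -0.0, -0.001]
force: [1.1, -0.6, -0.4]
grip_width: 0.0851
grip_force: 0.0
```

```bash
python3 - <<'E'
from h import *
togo(.426,.2205,.22,90)
a=cams.read_camera('scene');cv2.imwrite('pics/s3.png',a[:,:,::-1])
E
```

```text
at [ 0.4477 -0.1235  0.1721] yaw 89.9 | go [ 0.344  -0.0223 -0.0474] turn -0.002 tilt [-0.002  0.001 -1.   ]
```

View pics/s3.png

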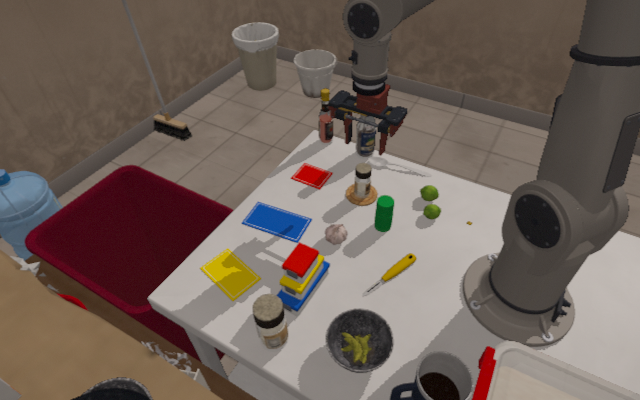

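The jar stands centred on the coaster at (363,182), and the stack at (302,272) is undisturbed. Next is the red box.

In the tool's units: 0.3 m is 0.4, 0.28 m is 0.3733.

servo_tool(series=[0, 0, -0.0667, 0, 0.0878, 0.0533, 0, -0.0933, 0, 0.0878, 0.12, -0.0067, -0.0933, 0, 0.0878, 0.1867, -0.0133, -0.0933, 0, 0.0878, 0.2533, -0.02, -0.0933, 0, 0.0878, 0.32, -0.0267, -0.0933, 0, 0.0878, 0.3733, -0.0293, -0.0933, 0, 0.0878, 0.4, -0.0293, -0.0933, 0, 0.0878])

```text
t: 8.1
tool_pos: [0.4263, 0.1803, 0.2419]
eef_rot: [0.706, 0.708, 0.001, -0.0]
force: [-0.2, 0.2, 0.3]
grip_width: 0.0876
grip_force: 0.0
```

In the tool's units: 0.02 m is 0.0267.

servo_tool(series=[0.0267, 0, 0, 0, 0.0878, 0.0267, 0, 0, 0, 0.0878, 0.0267, 0, 0, 0, 0.0878, 0.0267, 0, 0, 0, 0.0878])

```text
t: 8.5
tool_pos: [0.4274, 0.195, 0.2414]
eef_rot: [0.708, 0.706, -0.0, 0.0]
force: [0.6, -0.0, -0.2]
grip_width: 0.0876
grip_force: 0.0
```

```bash
python3 - <<'E'
from h import *
H['yellow']=[((20,80,100),(34,255,255))]
H['blue']=[((105,140,60),(122,255,255))]
togo(.426,.2205,.094,90)
c=cams.get_calibration('wrist');a=cams.read_camera('wrist');cv2.imwrite('pics/w4.png',a[:,:,::-1])
S=cams.get_calibration('scene');s=cams.read_camera('scene')
D=cams.get_calibration('side');d=cams.read_camera('side')
for b in blobs(a,'red',300): print('wrist',cen(b).round(1),rect(c,b,.126),cv2.approxPolyDP(cv2.convexHull(b.reshape(-1,1,2)),3,True)[:,0].tolist())
for n,k,i in(('scene',S,s),('side',D,d)):
    for b in blobs(i,'red',150): 
        x,y=cen(b)
        if (280<x<325 and 240<y<290) if n=='scene' else (370<x<415 and 170<y<200): print(n,cen(b).round(1),rect(k,b,.126),cv2.approxPolyDP(cv2.convexHull(b.reshape(-1,1,2)),2,True)[:,0].tolist())
for b in blobs(a,'yellow',800)+blobs(a,'blue',800): print('mat?',cen(b).round(1),rect(c,b,.004))
E
```

```text
at [0.4274 0.195  0.2414] yaw 89.8 | go [ 0.0257 -0.0015  0.1474] turn -0.003 tilt [-0.    -0.001 -1.   ]
wrist [315.5 168.6] (array([425.4, 223.3,  68.6,  48. ]), -89.1) [[342, 130], [342, 207], [291, 208], [288, 131]]
scene [300.3 259.2] (array([421.7, 226.3,  72.7,  51.2]), -88.7) [[299, 243], [318, 253], [302, 276], [283, 268], [284, 262]]
side [393.  184.4] (array([434.1, 222.3,  68.3,  53.9]), -89.4) [[382, 175], [406, 179], [405, 192], [380, 189]]
mat? [463.  114.2] (array([601.8, 270.1, 131.2,  83.3]), -13.7)
mat? [470.5 255. ] (array([624.1,  80.5, 103. ,  70.7]), 6.3)
```

View pics/w4.png

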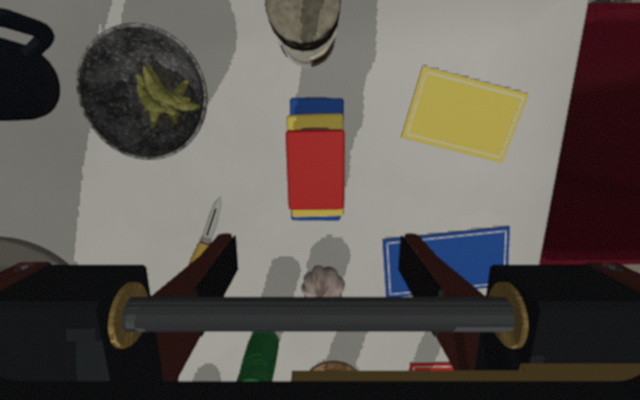

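The red lid is at (316,169), fully clear, with the yellow and blue lids below it. The yellow mat is at (463,114) and the blue mat at (450,260).

```bash
python3 - <<'E'
from h import *
c=cams.get_calibration('wrist');S=cams.get_calibration('scene');D=cams.get_calibration('side')
for w,s in(((342,130),(283.5,262)),((342,207),(299,243)),((291,208),(318,253))): print(tri(c,w,S,s)[0].round(4))
for w,s in(((342,130),(406,190.5)),((342,207),(380,187)),((291,208),(382,175)),((288,131),(406,179))): print('side',tri(c,w,D,s)[0].round(4))
togo(.4255,.222,.094,91)
E
```

```text
[0.4455 0.2563 0.1347]
[0.4494 0.1887 0.1208]
[0.4025 0.1862 0.1131]
side [0.448 0.258 0.127]
side [0.4495 0.1899 0.123 ]
side [0.4031 0.1884 0.1199]
side [0.4019 0.2555 0.1198]
at [0.4275 0.1951 0.2416] yaw 89.8 | go [ 0.027  -0.0022  0.1476] turn -0.021 tilt [ 0.    -0.001 -1.   ]
```

In the tool's units: 0.147 m is 0.196, 0.027 m is 0.036, -0.02 rad is -0.005.

servo_tool(series=[0.02, -0.0027, 0, -0.005, 0.0878, 0.036, -0.0027, 0.0267, -0.005, 0.0878, 0.036, -0.0027, 0.08, -0.005, 0.0878, 0.036, -0.0027, 0.1333, -0.005, 0.0878, 0.036, -0.0027, 0.1733, -0.005, 0.0878, 0.036, -0.0027, 0.196, -0.005, 0.0878, 0.036, -0.0027, 0.196, -0.005, 0.0878, 0.036, -0.0027, 0.196, -0.005, 0.0878])

```text
t: 9.45
tool_pos: [0.4254, 0.2242, 0.0951]
eef_rot: [0.7, 0.714, 0.0, -0.0]
force: [-0.8, -0.1, 0.4]
grip_width: 0.088
grip_force: 0.0
```

servo_tool(series=[0, 0, 0, 0, 0.04, 0, 0, 0, 0, 0.04, 0, 0, 0, 0, 0.04, 0, 0, 0, 0, 0.04, 0, 0, 0, 0, 0.04, 0, 0, 0, 0, 0.04], newtons=20)

```text
t: 10.05
tool_pos: [0.4255, 0.2232, 0.0949]
eef_rot: [0.701, 0.713, 0.0, 0.0]
force: [-1.5, -1.1, 3.0]
grip_width: 0.0522
grip_force: 20.0
```

In the tool's units: -0.12 m is -0.16, -0.085 m is -0.1133.

servo_tool(series=[0, 0, -0.0267, 0, 0.04, 0, 0, -0.0667, 0, 0.04, 0, 0, -0.1133, 0, 0.04, 0, 0, -0.16, 0, 0.04, 0, 0, -0.16, 0, 0.04])

```text
t: 10.55
tool_pos: [0.4274, 0.2249, 0.2186]
eef_rot: [0.701, 0.713, 0.003, 0.001]
force: [0.8, 0.2, -1.7]
grip_width: 0.052
grip_force: 20.0
```

```bash
python3 - <<'E'
from h import *
togo(.612,-.1215,.215,181)
a=cams.read_camera('scene');b=cams.read_camera('side')
o=np.hstack([a[150:350,200:420],b[100:300,200:480]]);cv2.imwrite('pics/g5.png',cv2.resize(o,(800,320))[:,:,::-1])
E
```

```text
at [0.4274 0.2249 0.2186] yaw 91.0 | go [-0.3497  0.1784  0.0038] turn -1.57 tilt [ 0.007  0.003 -1.   ]
```

View pics/g5.png

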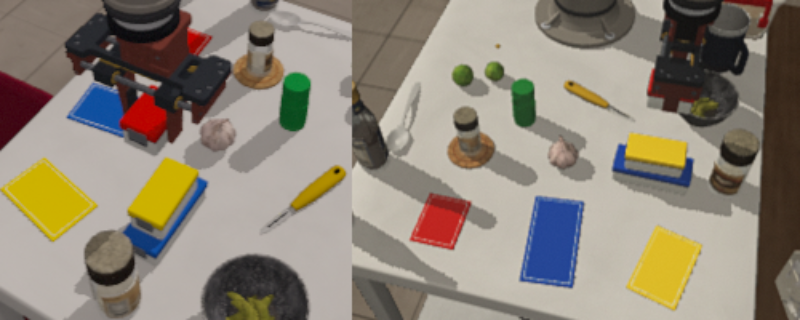

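The red box is gripped level at left (150,115), and the yellow-on-blue stack stayed put.

In the tool's units: -0.31 m is -0.4133, -0.28 m is -0.3733, -0.98 rad is -0.245.

servo_tool(series=[-0.04, 0.02, 0, -0.02, 0.04, -0.0933, 0.0467, 0, -0.05, 0.04, -0.1533, 0.0773, 0, -0.0825, 0.04, -0.2133, 0.108, 0, -0.115, 0.04, -0.2667, 0.136, 0, -0.1475, 0.04, -0.32, 0.1627, 0, -0.18, 0.04, -0.3733, 0.1893, 0, -0.2125, 0.04, -0.4133, 0.2107, 0, -0.245, 0.04])

```text
t: 11.45
tool_pos: [0.5884, -0.0874, 0.2118]
eef_rot: [0.281, 0.96, -0.001, -0.002]
force: [0.0, -0.7, -1.7]
grip_width: 0.0518
grip_force: 20.0
```

```bash
python3 - <<'E'
from h import *
togo(.612,-.1215,.15,181)
E
```

```text
at [ 0.5884 -0.0874  0.2118] yaw 147.3 | go [-0.0385 -0.0159  0.0617] turn -0.587 tilt [-0.004 -0.    -1.   ]
```

In the tool's units: 0.06 m is 0.08, 0.04 m is 0.0533, -0.587 rad is -0.1468.

servo_tool(series=[-0.016, -0.0067, 0, -0.025, 0.04, -0.032, -0.0133, 0, -0.055, 0.04, -0.0453, -0.0187, 0, -0.085, 0.04, -0.0507, -0.0213, 0.0267, -0.115, 0.04, -0.0507, -0.0213, 0.0533, -0.14, 0.04, -0.0507, -0.0213, 0.08, -0.1468, 0.04, -0.0507, -0.0213, 0.08, -0.1468, 0.04, -0.0507, -0.0213, 0.08, -0.1468, 0.04])

```text
t: 12.25
tool_pos: [0.6116, -0.1175, 0.1537]
eef_rot: [-0.006, 1.0, 0.0, -0.001]
force: [-0.5, 0.5, -2.2]
grip_width: 0.052
grip_force: 20.0
```

```bash
python3 - <<'E'
from h import *
import time
c=cams.get_calibration('wrist');a=cams.read_camera('wrist');c=cams.get_calibration('wrist');a=cams.read_camera('wrist')
togo(.612,-.1215,.018,181)
cv2.imwrite('pics/w6.png',a[:,:,::-1])
for b in blobs(a,'red',150): print(cen(b).round(1),rect(c,b,.004),cv2.approxPolyDP(cv2.convexHull(b.reshape(-1,1,2)),3,True)[:,0].tolist())
E
```

```text
at [ 0.6127 -0.1175  0.1554] yaw -179.2 | go [ 0.0009 -0.004   0.1374] turn -0.004 tilt [ 0.001 -0.    -1.   ]
[317.7 250. ] (array([ 675.7, -115.7,  119.4,  104.5]), -89.2) [[373, 208], [371, 295], [264, 295], [261, 212], [266, 204], [362, 203]]
[311.8 170.3] (array([ 591. , -122.4,   63.4,   40.4]), -89.2) [[344, 151], [343, 190], [281, 190], [279, 151]]
[318. 339.] (array([ 782.5, -114. ,  116.7,   17.3]), -89.9) [[266, 333], [369, 333], [369, 341], [364, 346], [269, 345]]
[312.  152.5] (array([ 589.2, -122.3,   76.7,   51.1]), -88.5) [[351, 143], [350, 190], [274, 195], [272, 143]]
```

View pics/w6.png

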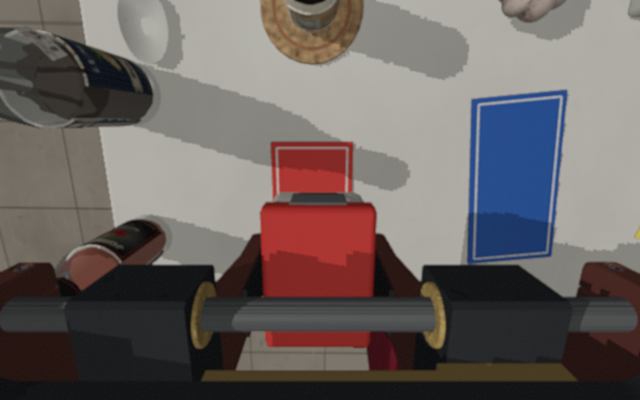

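The red box is held level over the red mat (near edge at row 143, columns 272–351), and the blue mat is at (518,176). I'll lower it.

In the tool's units: 0.134 m is 0.1787, -0.004 m is -0.0053.

servo_tool(series=[0, -0.0053, 0.0533, 0, 0.04, 0, -0.0053, 0.1, 0, 0.04, 0, -0.0053, 0.14, 0, 0.04, 0, -0.0053, 0.16, 0, 0.04, 0, -0.0053, 0.1733, 0, 0.04, 0, -0.0053, 0.1787, 0, 0.04, 0, -0.0053, 0.1787, 0, 0.04, 0, -0.0053, 0.1787, 0, 0.04])

```text
t: 13.15
tool_pos: [0.6132, -0.1219, 0.022]
eef_rot: [-0.007, 1.0, -0.0, 0.001]
force: [0.0, 0.5, -1.4]
grip_width: 0.0518
grip_force: 20.0
```

```bash
python3 - <<'E'
from h import *
togo(.613,-.122,.0149,181)
E
```

```text
at [ 0.6132 -0.1219  0.022 ] yaw -179.2 | go [ 0.0002 -0.0001  0.0071] turn -0.003 tilt [ 0.002 -0.    -1.   ]
```

servo_tool(series=[0, 0, 0.004, 0, 0.04, 0, 0, 0.0067, 0, 0.04, 0, 0, 0.0093, 0, 0.04, 0, 0, 0.0093, 0, 0.04, 0, 0, 0.0093, 0, 0.04])

```text
t: 13.65
tool_pos: [0.6125, -0.1221, 0.0149]
eef_rot: [-0.007, 1.0, -0.0, 0.0]
force: [-3.7, -1.5, 8.2]
grip_width: 0.052
grip_force: 20.0
```

In the tool's units: -0.13 m is -0.1733, -0.085 m is -0.1133.

servo_tool(series=[0, 0, -0.0007, 0, 0.054, 0, 0, -0.0007, 0, 0.062, 0, 0, -0.0007, 0, 0.075, 0, 0, -0.0007, 0, 0.0878, 0, 0, -0.0007, 0, 0.0878, 0, 0, -0.0533, 0, 0.0878, 0, 0, -0.1133, 0, 0.0878, 0, 0, -0.1733, 0, 0.0878])

```text
t: 14.45
tool_pos: [0.6118, -0.1217, 0.1447]
eef_rot: [-0.007, 1.0, 0.0, -0.001]
force: [0.4, 0.3, 0.1]
grip_width: 0.0877
grip_force: 0.0
```

In the tool's units: 0.26 m is 0.3467, 0.23 m is 0.3067, 0.82 rad is 0.205.

servo_tool(series=[0, 0, -0.0533, 0, 0.0878, 0.0267, 0.04, -0.1067, 0.025, 0.0878, 0.0533, 0.0933, -0.1067, 0.055, 0.0878, 0.08, 0.1467, -0.1067, 0.085, 0.0878, 0.1067, 0.2, -0.1067, 0.115, 0.0878, 0.1333, 0.2533, -0.1067, 0.145, 0.0878, 0.16, 0.3067, -0.1067, 0.175, 0.0878, 0.1867, 0.3467, -0.1067, 0.205, 0.0878])

```text
t: 15.25
tool_pos: [0.4672, 0.1386, 0.224]
eef_rot: [0.393, 0.919, 0.0, 0.0]
force: [0.4, 0.7, -0.0]
grip_width: 0.0882
grip_force: 0.0
```

```bash
python3 - <<'E'
from h import *
togo(.426,.195,.24,91)
for n in('scene','side'):
    c=cams.get_calibration(n);a=cams.read_camera(n);cv2.imwrite(f'pics/{n}7.png',a[:,:,::-1])
    for b in blobs(a,'red',150):
        r=rect(c,b,.046)
        if abs(r[0][1]+122)<30: print(n,r)
E
```

```text
at [0.4672 0.1386 0.224 ] yaw 133.7 | go [ 0.0692  0.0091 -0.016 ] turn 0.745 tilt [ 0.001  0.    -1.   ]
side (array([ 634.8, -106. ,  100.2,   74.6]), 0.8)
```

In the tool's units: 0.07 m is 0.0933, -0.016 m is -0.0213, 0.745 rad is 0.1863.

servo_tool(series=[0.02, 0.0027, 0, 0.03, 0.0878, 0.0467, 0.0067, -0.0133, 0.06, 0.0878, 0.0733, 0.0107, -0.0213, 0.09, 0.0878, 0.0867, 0.012, -0.0213, 0.12, 0.0878, 0.0933, 0.012, -0.0213, 0.15, 0.0878, 0.0933, 0.012, -0.0213, 0.18, 0.0878, 0.0933, 0.012, -0.0213, 0.1863, 0.0878, 0.0933, 0.012, -0.0213, 0.1863, 0.0878])

```text
t: 16.15
tool_pos: [0.4268, 0.1923, 0.2396]
eef_rot: [0.699, 0.715, -0.0, 0.0]
force: [-0.4, -0.2, 0.1]
grip_width: 0.0878
grip_force: 0.0
```

servo_tool(series=[0, 0, 0, 0, 0.0878, 0, 0, 0, 0, 0.0878])

```text
t: 16.35
tool_pos: [0.4267, 0.1925, 0.2396]
eef_rot: [0.7, 0.715, -0.0, -0.0]
force: [0.6, 0.4, -0.5]
grip_width: 0.0881
grip_force: 0.0
```

```bash
python3 - <<'E'
from h import *
H['yellow']=[((20,80,100),(34,255,255))]
c=cams.get_calibration('wrist');a=cams.read_camera('wrist')
c=cams.get_calibration('wrist');a=cams.read_camera('wrist')
D=cams.get_calibration('side');d=cams.read_camera('side')
s=cams.read_camera('scene')
togo(.4255,.222,.052,91)
for b in blobs(a,'yellow',300): print('wrist',cen(b).round(1),rect(c,b,.084),rect(c,b,.004),cv2.approxPolyDP(cv2.convexHull(b.reshape(-1,1,2)),3,True)[:,0].tolist())
for b in blobs(d,'yellow',150): print('side',cen(b).round(1),rect(D,b,.084),cv2.approxPolyDP(cv2.convexHull(b.reshape(-1,1,2)),2,True)[:,0].tolist())
o=np.zeros((560,800,3),np.uint8)
o[:250,:400]=cv2.resize(a,(400,250));o[:280,400:]=cv2.resize(d[120:300,200:457],(400,280));o[280:560,:400]=cv2.resize(s[130:340,180:480],(400,280))
cv2.imwrite('pics/m8.png',o[:,:,::-1])
E
```

```text
at [0.4266 0.1927 0.2396] yaw 91.2 | go [ 0.0293 -0.0005  0.1876] turn 0.003 tilt [-0. -0. -1.]
wrist [465.5 116.1] (array([566.2, 268.6, 104.8,  66.7]), -13.7) (array([601.7, 270. , 131.2,  83.5]), -13.7) [[426, 67], [530, 97], [503, 164], [403, 137]]
wrist [317.3 162.2] (array([425.7, 220.1, 101.1,  54.2]), -88.6) (array([425.8, 209.2, 126.6,  67.9]), -88.6) [[343, 112], [343, 212], [294, 214], [289, 115]]
side [532.4 127.3] (array([  1.5, 620.2, 461.6, 117.2]), -0.4) [[528, 78], [534, 78], [549, 118], [558, 171], [518, 161], [516, 157], [514, 105]]
side [395.  266.8] (array([649.7, 263.6, 121.4,  77.1]), -13.9) [[390, 241], [418, 253], [401, 293], [371, 279]]
side [389.9 193.8] (array([433.7, 219. , 102.9,  62.9]), -88.5) [[373, 183], [408, 188], [407, 204], [371, 199]]
```

View pics/m8.png

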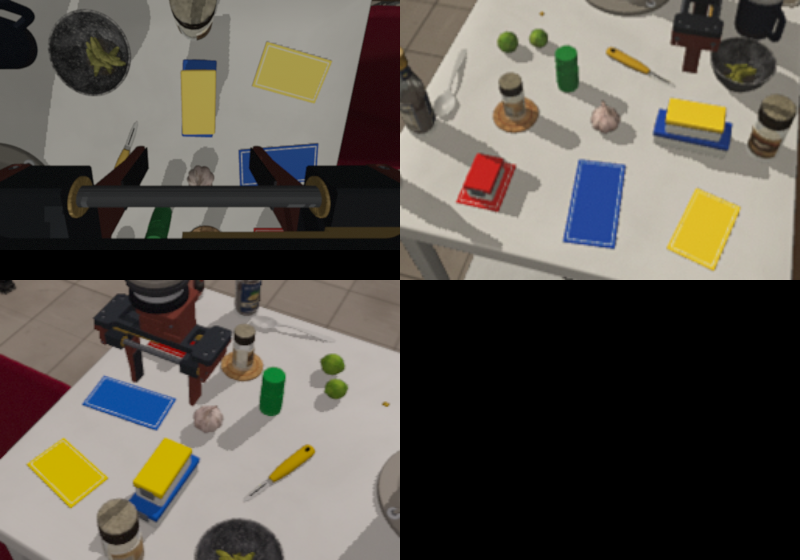

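The red box sits squarely on the red mat (top right, (485,180)), with the jar on its coaster at (513,105). The yellow lid is clear of the rest. I'll grasp the yellow box.

In the tool's units: 0.187 m is 0.2493, 0.028 m is 0.0373.

servo_tool(series=[0.02, -0.0013, 0.0267, 0, 0.0878, 0.0373, -0.0013, 0.08, 0, 0.0878, 0.0373, -0.0013, 0.14, 0, 0.0878, 0.0373, -0.0013, 0.1933, 0, 0.0878, 0.0373, -0.0013, 0.2267, 0, 0.0878, 0.0373, -0.0013, 0.2493, 0, 0.0878, 0.0373, -0.0013, 0.2493, 0, 0.0878, 0.0373, -0.0013, 0.2493, 0, 0.0878])

```text
t: 17.35
tool_pos: [0.4251, 0.2211, 0.053]
eef_rot: [0.7, 0.714, 0.0, -0.0]
force: [-0.3, -0.1, 0.3]
grip_width: 0.0877
grip_force: 0.0
```

servo_tool(series=[0, 0, 0, 0, 0.045, 0, 0, 0, 0, 0.045, 0, 0, 0, 0, 0.045, 0, 0, 0, 0, 0.045, 0, 0, 0, 0, 0.045, 0, 0, 0, 0, 0.045], newtons=20)

```text
t: 17.95
tool_pos: [0.4253, 0.2208, 0.053]
eef_rot: [0.7, 0.714, 0.0, 0.0]
force: [-0.8, -2.2, 6.1]
grip_width: 0.056
grip_force: 20.0
```

In the tool's units: -0.1 m is -0.1333, -0.065 m is -0.0867.

servo_tool(series=[0, 0, -0.0133, 0, 0.045, 0, 0, -0.04, 0, 0.045, 0, 0, -0.0867, 0, 0.045, 0, 0, -0.1333, 0, 0.045, 0, 0, -0.1333, 0, 0.045, 0, 0, -0.1333, 0, 0.045])

```text
t: 18.55
tool_pos: [0.4252, 0.2205, 0.1531]
eef_rot: [0.7, 0.714, 0.0, 0.0]
force: [-0.0, -0.4, -2.0]
grip_width: 0.0564
grip_force: 20.0
```

```bash
python3 - <<'E'
from h import *
togo(.602,.27,.15,166.2)
p,R,o=pose();print(o['grip_width'],o['grip_force'])
S=cams.get_calibration('scene');s=cams.read_camera('scene')
for b in blobs(s,'blue',150): print(rect(S,b,.042))
E
```

```text
at [0.4252 0.2205 0.1531] yaw 91.1 | go [0.046  0.1778 0.0033] turn -1.31 tilt [ 0.001 -0.    -1.   ]
0.05643826833975447 19.976544678211212
(array([422. , 223.2, 139.9,  58.9]), 89.3)
(array([597.5, 129.7, 108.8,  40.7]), 4.6)
```

In the tool's units: 0.178 m is 0.2373, 0.15 m is 0.2, -1.08 rad is -0.27.

servo_tool(series=[0.0027, 0.0333, 0, -0.025, 0.045, 0.0107, 0.08, 0, -0.06, 0.045, 0.0213, 0.1267, 0, -0.095, 0.045, 0.0333, 0.1667, 0, -0.13, 0.045, 0.0453, 0.2, 0, -0.165, 0.045, 0.056, 0.224, 0, -0.2, 0.045, 0.0613, 0.2373, 0, -0.235, 0.045, 0.0613, 0.2373, 0, -0.27, 0.045])

```text
t: 19.4
tool_pos: [0.6022, 0.2704, 0.1498]
eef_rot: [0.231, 0.973, -0.001, -0.002]
force: [-1.1, -0.1, -1.8]
grip_width: 0.0561
grip_force: 20.0
```

In the tool's units: -0.23 rad is -0.0575.

servo_tool(series=[0, 0, 0, -0.03, 0.045, 0, 0, 0, -0.0575, 0.045, 0, 0, 0, -0.0575, 0.045, 0, 0, 0, -0.0575, 0.045])

```text
t: 19.8
tool_pos: [0.6013, 0.27, 0.151]
eef_rot: [0.121, 0.993, -0.001, -0.001]
force: [-0.5, 0.9, -1.4]
grip_width: 0.0556
grip_force: 20.0
```

```bash
python3 - <<'E'
from h import *
H['yellow']=[((20,80,100),(34,255,255))]
c=cams.get_calibration('wrist');a=cams.read_camera('wrist')
c=cams.get_calibration('wrist');a=cams.read_camera('wrist')
togo(.602,.27,.022,166.2)
cv2.imwrite('pics/w9.png',a[:,:,::-1])
for b in blobs(a,'yellow',200): print(cen(b).round(1),rect(c,b,.004))
E
```

```text
at [0.6017 0.2702 0.1519] yaw 166.1 | go [-0.0004  0.      0.1299] turn -0.002 tilt [-0.001 -0.001 -1.   ]
[317.1 231.9] (array([644.1, 259.6, 138.3, 126.8]), -13.8)
[317.1 350.7] (array([778.7, 227. , 126.6,  51.8]), 76.2)
[316.4 143.8] (array([555.5, 281.3,  83. ,  35.6]), 76.8)
[446.4 311.6] (array([766.2, 374.5,  79.4,  15.5]), 4.1)
```

View pics/w9.png

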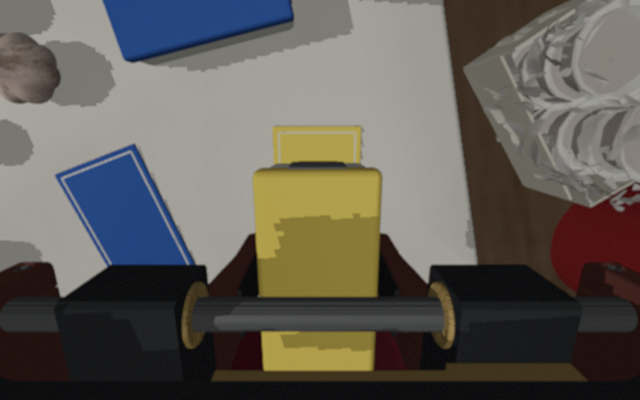

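The yellow box is aligned over the yellow mat (near edge at row 127, columns 274–362, centred). I'll lower it.

In the tool's units: 0.134 m is 0.1787, 0.131 m is 0.1747.

servo_tool(series=[0, 0, 0.0533, 0, 0.045, 0, 0, 0.1, 0, 0.045, 0, 0, 0.14, 0, 0.045, 0, 0, 0.16, 0, 0.045, 0, 0, 0.1707, 0, 0.045, 0, 0, 0.1747, 0, 0.045, 0, 0, 0.1787, 0, 0.045, 0, 0, 0.1787, 0, 0.045])

```text
t: 20.7
tool_pos: [0.6026, 0.2707, 0.0196]
eef_rot: [0.12, 0.993, 0.0, 0.001]
force: [-0.0, -0.4, -1.6]
grip_width: 0.0558
grip_force: 20.0
```

In the tool's units: 0.005 m is 0.0067, 0.004 m is 0.0053.

servo_tool(series=[0, 0, 0.0027, 0, 0.045, 0, 0, 0.0053, 0, 0.045, 0, 0, 0.0067, 0, 0.045, 0, 0, 0.0067, 0, 0.045, 0, 0, 0.0067, 0, 0.045])

```text
t: 21.2
tool_pos: [0.6026, 0.2705, 0.0151]
eef_rot: [0.12, 0.993, 0.0, 0.001]
force: [-2.1, -2.5, 6.7]
grip_width: 0.0558
grip_force: 20.0
```

In the tool's units: -0.13 m is -0.1733, -0.085 m is -0.1133.

servo_tool(series=[0, 0, -0.0007, 0, 0.058, 0, 0, -0.0007, 0, 0.066, 0, 0, -0.0007, 0, 0.08, 0, 0, -0.0007, 0, 0.0878, 0, 0, -0.0007, 0, 0.0878, 0, 0, -0.0533, 0, 0.0878, 0, 0, -0.1133, 0, 0.0878, 0, 0, -0.1733, 0, 0.0878])

```text
t: 22.0
tool_pos: [0.6016, 0.2703, 0.1447]
eef_rot: [0.12, 0.993, -0.0, -0.001]
force: [0.1, 0.7, 0.7]
grip_width: 0.088
grip_force: 0.0
```

```bash
python3 - <<'E'
from h import *
togo(.426,.19,.22,91)
E
```

```text
at [0.6016 0.2703 0.1447] yaw 166.2 | go [ 0.1515 -0.1198 -0.0751] turn 1.313 tilt [-0.001 -0.    -1.   ]
```

In the tool's units: 0.151 m is 0.2013, -0.12 m is -0.16, 1.08 rad is 0.27.

servo_tool(series=[0, 0, -0.0533, 0.025, 0.0878, 0.0267, -0.0213, -0.1, 0.06, 0.0878, 0.0667, -0.0533, -0.1, 0.095, 0.0878, 0.1067, -0.084, -0.1, 0.13, 0.0878, 0.1467, -0.116, -0.1, 0.165, 0.0878, 0.18, -0.1427, -0.1, 0.2, 0.0878, 0.2013, -0.16, -0.1, 0.235, 0.0878, 0.2013, -0.16, -0.1, 0.27, 0.0878])

```text
t: 22.8
tool_pos: [0.4243, 0.1883, 0.2185]
eef_rot: [0.616, 0.788, -0.001, 0.001]
force: [0.3, -0.4, 0.6]
grip_width: 0.0878
grip_force: 0.0
```

In the tool's units: 0.233 rad is 0.0583.

servo_tool(series=[0, 0, 0, 0.03, 0.0878, 0, 0, 0, 0.0583, 0.0878, 0, 0, 0, 0.0583, 0.0878, 0, 0, 0, 0.0583, 0.0878, 0, 0, 0, 0.0583, 0.0878])

```text
t: 23.3
tool_pos: [0.4267, 0.1899, 0.2186]
eef_rot: [0.7, 0.714, -0.0, -0.0]
force: [-0.7, -0.0, 1.1]
grip_width: 0.088
grip_force: 0.0
```

```bash
python3 - <<'E'
from h import *
H['yellow']=[((20,80,100),(34,255,255))];H['blue']=[((105,140,60),(122,255,255))]
c=cams.get_calibration('wrist');a=cams.read_camera('wrist')
c=cams.get_calibration('wrist');a=cams.read_camera('wrist')
togo(.4255,.222,.012,91)
for b in blobs(a,'blue',300): print('wrist',cen(b).round(1),rect(c,b,.042),rect(c,b,.004))
for b in blobs(a,'yellow',300): print('y',cen(b).round(1),rect(c,b,.046),rect(c,b,.004))
cv2.imwrite('pics/w10.png',a[:,:,::-1])
E
```

```text
at [0.4268 0.1898 0.2186] yaw 91.1 | go [ 0.0321 -0.0006  0.2066] turn 0.001 tilt [-0.  0. -1.]
wrist [317.3 155.1] (array([425.4, 220.2, 135.4,  55.9]), 89.3) (array([425.4, 215.7, 150.6,  62.2]), 89.3)
wrist [475.5 259.5] (array([603.6,  98.7,  93.8,  63.6]), 6.3) (array([623.6,  80.5, 104.3,  70.8]), 6.3)
wrist [398.8 278.7] (array([520.3,  88.7,  64.3,  20.8]), -70.7) (array([530.9,  69.4,  71.5,  23.1]), -70.7)
y [478.3 113.7] (array([588.1, 267.4, 129.1,  74.1]), -13.7) (array([608.5, 268.3, 145.3,  83.4]), -13.7)
```

View pics/w10.png

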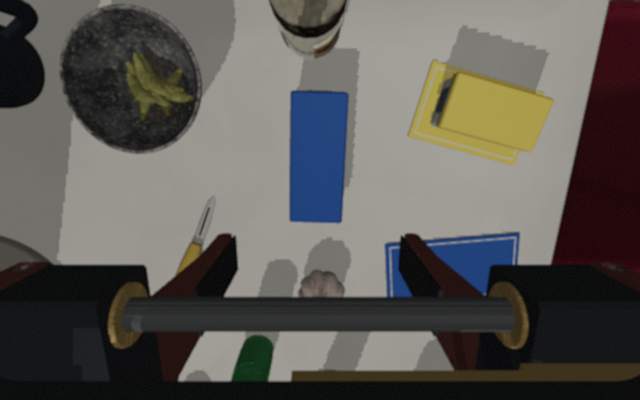

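The yellow box sits on its mat at (495,110), and the blue box at (318,156) is free. The garlic at (322,284) is untouched. I'll grasp the blue box.

In the tool's units: 0.205 m is 0.2733, 0.03 m is 0.04, 0.028 rad is 0.007.

servo_tool(series=[0.02, -0.0013, 0.0267, 0.007, 0.0878, 0.04, -0.0013, 0.0867, 0.007, 0.0878, 0.04, -0.0013, 0.1467, 0.007, 0.0878, 0.04, -0.0013, 0.2, 0.007, 0.0878, 0.04, -0.0013, 0.24, 0.007, 0.0878, 0.04, -0.0013, 0.2667, 0.007, 0.0878, 0.04, -0.0013, 0.2733, 0.007, 0.0878, 0.04, -0.0013, 0.2733, 0.007, 0.0878])

```text
t: 24.2
tool_pos: [0.425, 0.2199, 0.0133]
eef_rot: [0.711, 0.703, -0.0, -0.0]
force: [-0.1, -0.4, -0.5]
grip_width: 0.0877
grip_force: 0.0
```

servo_tool(series=[0, 0, 0, 0, 0.05, 0, 0, 0, 0, 0.05, 0, 0, 0, 0, 0.05, 0, 0, 0, 0, 0.05, 0, 0, 0, 0, 0.05, 0, 0, 0, 0, 0.05], newtons=20)

```text
t: 24.8
tool_pos: [0.4258, 0.2198, 0.0143]
eef_rot: [0.711, 0.703, 0.0, 0.0]
force: [-0.3, -1.0, 6.4]
grip_width: 0.0599
grip_force: 20.0
```

servo_tool(series=[0, 0, -0.0133, 0, 0.05, 0, 0, -0.04, 0, 0.05, 0, 0, -0.0933, 0, 0.05, 0, 0, -0.1467, 0, 0.05, 0, 0, -0.1867, 0, 0.05, 0, 0, -0.1867, 0, 0.05, 0, 0, -0.1867, 0, 0.05])

```text
t: 25.5
tool_pos: [0.4253, 0.2193, 0.1539]
eef_rot: [0.711, 0.703, 0.0, 0.0]
force: [-0.4, 0.2, -1.8]
grip_width: 0.0602
grip_force: 20.0
```

```bash
python3 - <<'E'
from h import *
togo(.601,.079,.15,186.2);togo(.601,.079,.15,6.2)
p,R,o=pose();print(o['joints'])
E
```

```text
at [0.4253 0.2193 0.1539] yaw 89.3 | go [-0.1383  0.1773  0.0041] turn -1.69 tilt [ 0.001 -0.    -1.   ]
at [0.4253 0.2193 0.1539] yaw 89.3 | go [-0.1383  0.1773  0.0041] turn 1.451 tilt [ 0.001 -0.    -1.   ]
[ 0.14075212  0.36829724 -0.88796944  2.03749222  0.36633277  0.89842815
 -0.95883465]
```

In the tool's units: 0.177 m is 0.236, 0.165 m is 0.22, -1.08 rad is -0.27.

servo_tool(series=[-0.0267, 0.0333, 0, -0.025, 0.05, -0.06, 0.0773, 0, -0.06, 0.05, -0.0933, 0.12, 0, -0.095, 0.05, -0.124, 0.16, 0, -0.13, 0.05, -0.1493, 0.1933, 0, -0.165, 0.05, -0.1707, 0.22, 0, -0.2, 0.05, -0.184, 0.236, 0, -0.235, 0.05, -0.184, 0.236, 0, -0.27, 0.05])

```text
t: 26.3
tool_pos: [0.6013, 0.0769, 0.1507]
eef_rot: [0.247, 0.969, -0.001, -0.002]
force: [0.8, -0.4, -2.1]
grip_width: 0.06
grip_force: 20.0
```

In the tool's units: -0.61 rad is -0.1525.

servo_tool(series=[0, 0, 0, -0.035, 0.05, 0, 0, 0, -0.07, 0.05, 0, 0, 0, -0.105, 0.05, 0, 0, 0, -0.135, 0.05, 0, 0, 0, -0.1525, 0.05, 0, 0, 0, -0.1525, 0.05, 0, 0, 0, -0.1525, 0.05])

```text
t: 27.0
tool_pos: [0.5999, 0.0797, 0.1521]
eef_rot: [-0.053, 0.999, 0.0, -0.001]
force: [0.2, -0.6, -2.4]
grip_width: 0.06
grip_force: 20.0
```

```bash
python3 - <<'E'
from h import *
H['blue']=[((105,140,50),(122,255,255))]
c=cams.get_calibration('wrist');a=cams.read_camera('wrist')
c=cams.get_calibration('wrist');a=cams.read_camera('wrist')
togo(.601,.079,.026,186.2)
for b in blobs(a,'blue',200): print(cen(b).round(1),rect(c,b,.004),cv2.boundingRect(b.reshape(-1,1,2)))
s=cams.read_camera('scene');d=cams.read_camera('side')
o=np.zeros((500,800,3),np.uint8);o[:250,:400]=cv2.resize(a,(400,250));o[:280,400:]=cv2.resize(d[120:300,200:457],(400,280))
cv2.imwrite('pics/m11.png',o[:,:,::-1])
E
```

```text
at [0.6003 0.0799 0.1529] yaw -173.9 | go [-0.0008 -0.0009  0.1269] turn -0.001 tilt [-0.001 -0.    -1.   ]
[317.5 202.2] (array([615.8,  82.4, 196.3, 134.3]), 6.2) (249, 106, 138, 191)
[317.7 350.4] (array([782.4, 100.4, 132.5,  49.2]), -83.8) (259, 332, 118, 38)
```

View pics/m11.png

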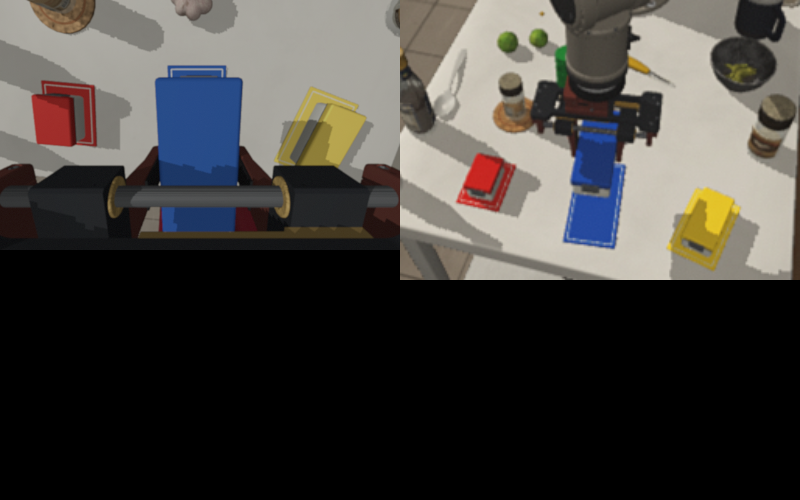

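The blue box is held over the blue mat, whose near edge shows centred at (197,68) in the left view. The red and yellow boxes are in place. I'll lower it.

In the tool's units: 0.13 m is 0.1733, 0.128 m is 0.1707.

servo_tool(series=[0, -0.0013, 0.0533, 0, 0.05, 0, -0.0013, 0.1, 0, 0.05, 0, -0.0013, 0.1333, 0, 0.05, 0, -0.0013, 0.1533, 0, 0.05, 0, -0.0013, 0.1653, 0, 0.05, 0, -0.0013, 0.1707, 0, 0.05, 0, -0.0013, 0.1733, 0, 0.05, 0, -0.0013, 0.1733, 0, 0.05])

```text
t: 28.0
tool_pos: [0.6015, 0.0791, 0.0245]
eef_rot: [-0.054, 0.999, 0.0, 0.001]
force: [0.1, 0.8, -1.9]
grip_width: 0.0601
grip_force: 20.0
```

In the tool's units: 0.0065 m is 0.0087, 0.006 m is 0.008.

servo_tool(series=[0, 0, 0.0027, 0, 0.05, 0, 0, 0.0053, 0, 0.05, 0, 0, 0.008, 0, 0.05, 0, 0, 0.0087, 0, 0.05, 0, 0, 0.0087, 0, 0.05])

```text
t: 28.5
tool_pos: [0.6012, 0.0788, 0.0183]
eef_rot: [-0.054, 0.999, -0.0, 0.0]
force: [-3.7, -3.2, 8.0]
grip_width: 0.0599
grip_force: 20.0
```

In the tool's units: -0.13 m is -0.1733, -0.085 m is -0.1133.

servo_tool(series=[0, 0, -0.0007, 0, 0.062, 0, 0, -0.0007, 0, 0.07, 0, 0, -0.0007, 0, 0.082, 0, 0, -0.0007, 0, 0.0878, 0, 0, -0.0007, 0, 0.0878, 0, 0, -0.0533, 0, 0.0878, 0, 0, -0.1133, 0, 0.0878, 0, 0, -0.1733, 0, 0.0878])

```text
t: 29.3
tool_pos: [0.6003, 0.0789, 0.1483]
eef_rot: [-0.054, 0.999, 0.0, -0.001]
force: [1.2, -0.6, -0.0]
grip_width: 0.0877
grip_force: 0.0
```

In the tool's units: -0.2 m is -0.2667, -0.18 m is -0.24.

servo_tool(series=[0, 0, -0.0667, 0, 0.0878, 0, 0, -0.1333, 0, 0.0878, 0.0533, 0, -0.1867, 0, 0.0878, 0.1067, 0, -0.24, 0, 0.0878, 0.1333, 0, -0.2667, 0, 0.0878, 0.1333, 0, -0.2667, 0, 0.0878, 0.1333, 0, -0.2667, 0, 0.0878, 0.1333, 0, -0.2667, 0, 0.0878])

```text
t: 30.1
tool_pos: [0.5017, 0.0673, 0.3461]
eef_rot: [-0.054, 0.999, 0.0, -0.001]
force: [0.1, -0.6, -0.3]
grip_width: 0.0878
grip_force: 0.0
```

```bash
python3 - <<'E'
from h import *
H['blue']=[((105,140,60),(122,255,255))]
c=cams.get_calibration('wrist');a=cams.read_camera('wrist');d=cams.read_camera('side')
p,R,o=pose();print(o['t'],p,o['force'])
cv2.imwrite('pics/m12.png',np.vstack([cv2.resize(a,(480,300)),cv2.resize(d[120:300,180:468],(480,300))])[:,:,::-1])
E
```

```text
30.2 [0.50162352 0.06769643 0.34585669] [ 0.61219995 -0.30763437 -0.1624826 ]
```

View pics/m12.png

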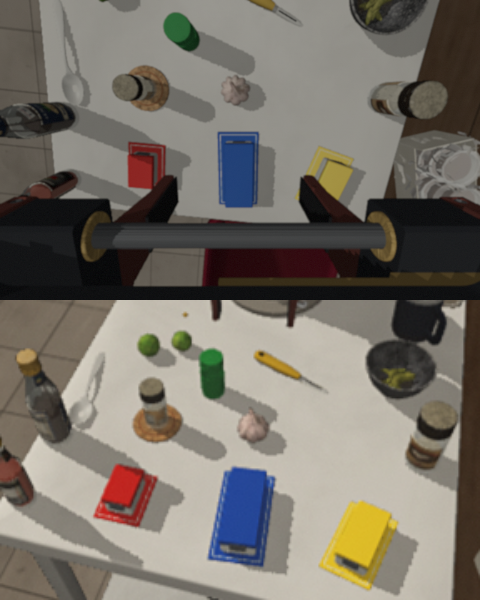

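All three boxes are centred on their own mats (lower view: red (126,490), blue (242,510), yellow (360,540)). The jar is on the coaster at (155,410), the garlic and bottles have not moved, and the gripper is clear. I'm handing the job in.

```bash
python3 -c "
from cell import job
print(job.sign_off())"
```

```text
the job is handed in; nothing more can be done
None
```

I handed the job in at about 30 s of the 120 s: the last pictures show the jar on the coaster, each box lid up and centred on its own mat, everything released, and the garlic and sauce bottles undisturbed; the sign-off gave no verdict.

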